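# Load the flanged barrel into the side-loading biscuit press

### The job

Load the biscuit press: lay the barrel's tube on the two open rails of the press, with its flange on the piston side of the slotted plate, and slide it sideways into the slot until it stands fully home at the end and the sprung keeper has snapped in behind the edge of the flange. Then let go of it and push the piston knob all the way in, so that the piston stands inside the barrel. Press firmly but never ram anything, and leave the other things where they are.

Things in the scene. Friction and masses are not known exactly. Their poses are not given: they have to be found in the camera images.
- barrel: Loose barrel: steel tube 44 mm across (bore 35 mm, open at the flange) with a round flange 62 mm across, 5 mm thick at one end and an octagonal grey cap, 62 mm over the flats, with nozzle at the other. About 0.22 kg. Starts lying level, axis 31 mm high. Origin: on the axis, at the flange's face that looks to the cap; y runs along the tube to the cap. Roll about y does not matter.
- tube (a point): Middle of the part of the tube to hold, on its axis 42 mm from the flange: taken from above across the tube (44 mm). Along the barrel's y: flange -5 to 0 mm, bare tube 0 to 90, cap 90 to 114, tip of the nozzle 136. Axes as the barrel's.
- press: Biscuit press, grey metal frame fast on the worktop. Origin: on the worktop below the seat. x: the way the barrel slides in (the slot's mouth looks to -x, roughly at the robot); y: along the seated barrel to its cap; z up. Base x -74 to 50, y -73 to 92 mm, top 18 mm high. Upright slotted plate, y -4 to 4 mm; its slot ends at x = 22 mm; its upper jaw begins at x = -28, top 123 mm high. Keeper and piston are on its -y side.
- lip (a point): A point on the level lower edge of the slot, 63 mm high, at x = -60 mm of the press; the lip runs on from x = -66 (rounded nose to -74) to the end of the slot. The upper jaw leaves 47 mm above it. Axes as the press.
- saddle (a point): A point at x = -60 mm on the second rail, which carries the cap's half of the tube: as high as the lip, 10 mm wide (y 61 to 71 mm of the press), x -74 to 24 mm. Axes as the press.
- set_down (a point): Where the barrel's origin lies when its tube has just been laid from above on lip and saddle, in front of jaw and catches (x = -60, y = -6.5, z = 85 mm of the press): flange on the -y side of the plate, 2.5 mm clear of it. From here it slides 60 mm along the press's x. Axes as the press.
- seat (a point): Where the barrel's origin lies when it is fully home (x = 0, y = -4, z = 85 mm of the press): tube against the end of the slot, flange against the -y side of the plate. Axes as the press. On the way in the origin may keep 0 to 4 mm on the -y side of this line; the catches draw it to the plate.
- keeper (a joint): Sprung yoke behind the plate: m pushed back from it (to -y); 0 at rest, leaving 3 mm for the 5 mm flange. Spring 5 N + 0.5 N per mm. The flange drives it to about 0.004, where its catches ride on the flange; when the tube meets the end of the slot they drop behind the flange's edge (within the last 1 to 2 mm) and it falls to about 0.002: the barrel is locked.
- catch (a point): Edge of the upper of the keeper's two ramped catches (the lower is 60 mm below). The flange meets the ramps when the barrel is 45 mm short of home; the push grows to 8 to 20 N until 33 mm short, then 2 to 8 N of rubbing to the end of the slot, more if it is pressed down on the rails. Moves with the keeper.
- piston (a joint): Travel of the piston along the press's +y, m: 0 drawn back, 0.055 fully in against its stop. Starts at 0 to 0.012, stays where it is left, takes about 4 N to move. Its black head (30 mm across) stands at y = -28 mm of the press at 0, clear of the flange, and goes into the barrel's bore only if the barrel is home.
- knob_face (a point): Middle of the outer face of the black piston knob (38 mm across, 22 mm thick), 85 mm high, 140 mm to the -y side of the press's origin when the piston is at 0. Moves with the piston; is pushed along the press's +y. Axes as the press.
- nozzle_wide: Spare steel nozzle, a cone 38 mm across and 38 mm high with a blunt tip, standing on its wide end; origin under its middle. To be left alone.
- nozzle_fine: Spare steel nozzle, as the other but with a fine tip; origin under its middle. To be left alone.
- teaspoon: Steel teaspoon 132 mm long lying in front of the press; to be left alone.
- timer: Round kitchen timer, 63 mm across and 60 mm high; to be left alone.
- salt_shaker: Salt shaker, 44 mm across and 90 mm high; to be left alone.
- spice_jar: Spice jar with a white lid, 47 mm across and 98 mm high; to be left alone.
- bowl_big: Enamelled bowl, 173 mm across and 76 mm high, at the back on the right; to be left alone.

How it is judged:
By the outcome, as a careful person would: the job done as asked, in the order asked, and still so for the second after the job is handed in, with the robot touching nothing.
It also fails if it takes over 67 s, if anything falls off the work surface, if the arm or the gripper's body presses on something with over 40 N, if the wrist force passes 120 N, or if a joint passes its speed limit or range.

### The arm

A 6-joint arm with a two-finger parallel gripper is mounted at the origin on a cart in front of the work surface, level with it; the furniture and walls round the work are solid. World frame = base frame: x ahead of the robot, y to its left, z up, the work surface at z = 0. Lengths are in m, angles in rad, forces in N, time in s.
With the tool pointing down it reaches from about 0.375 to 0.9 m from the base axis. Payload 3.1 kg.
Tool frame: the origin (TCP) lies at the centre of the arm's flange, where the gripper is bolted on; the fingertips stand 173 mm ahead of it and the grasp point (between the pads) lies 155 mm ahead of it; z points along the fingers, y is the line along which they close (so a half turn about z gives the same grasp; the last joint's range is limited). The gripper opens to 85 mm and grips with 20 to 120 N. Pads are 22 mm wide; open, the fingers measure 114 mm over their backs; the gripper's body (76 mm by 85 mm) begins 54 mm behind the grasp point. The pads swing forward as they close: fully open they stand 13 mm farther back than shut.
Start: joints at [-1.381, 0.527, 1.433, -0, 1.181, -0.178], TCP at [0.225, -0.583, 0.405] pointing down, gripper open.
Joint ranges: [-3.08, 3.08], [-0.75, 2.2], [0.22, 2.44], [-1.43, 4.57], [0, 2.65], [-2.85, 2.85]. Speed limits (rad/s): [2.79, 2.79, 3.14, 3.14, 3.14, 3.14].

### API

Orientations are given as a unit quaternion [x, y, z, w].
In Python, from station import * gives the robot as it stands.
- The arm moves only by the shell command python3 -m jog 'ROWS' [OPENING] [FORCE]. ROWS is a JSON object of lists of equal length, an entry for each row: "linear": the shift along the world's x, y, z in mm, a list of three; "turn": the turn about the world's z in units of 5 degrees (1.0 is 5 degrees). A call has 1 to 12 rows; each row shifts and turns the commanded pose from where the row before left it; what a row does not reach is not made up. A row lasts 1/8 s, in which the tool goes at most 62.5 mm and 10.7 degrees, less where a joint would pass 70% of its speed; a pose out of reach is approached as far as the arm can. A call is refused whole if a number of a shift passes 62.5 or a number of a turn 1, either way. A call with a gripper value outside its range is refused whole. OPENING is the opening, from 0 (shut) to 1 (fully open), set as the call begins (- or left out, the last holds). The fingers move at their own pace and stop on an object; FORCE is the grip in N (left out, the last holds). Time passes only in rows, so rows that do not move let the fingers close. It gives the time, the measured TCP pose, the force, the opening and the grip force at its end, in the units of the state.
- sense(): the state, without advancing time (a new reading comes with each control period).
- snapshot(name): name is "side" or "top"; returns the picture (480x640x3 uint8, red, green, blue); there is no depth.
- get_calibration(name): a dict with "fx", "fy", "cx", "cy" (pixels), "dist_coeffs" ([k1, k2, p1, p2, k3] as OpenCV has them; the pictures are not rectified), "world_to_cam" (4x4, takes a point from world to camera coordinates). Camera axes: x right, y down, z forward; pixel columns grow to the right and rows downward; lengths in m; the calibration is good to about 2 mm. A picture is of the moment at which its call begins. get_calibration takes no time and is no camera call.
- sign_off(): hands the job in; it is judged then, once.
The state is a dict: "t": time; "q": joint angles; "qd": joint speeds; "tau": joint torques, N m; "tcp_pos": TCP position; "tool_rot": TCP orientation; "force": force on the tool from outside, world axes, zero at the start; "ft_torque": the same for the moment, N m; "finger_gap": opening from 0.0 (shut) to 1.0 (fully open); "gripper_force": force on a finger pad.
Only numpy, scipy, OpenCV 4.12 (cv2) and the standard library are available. Lean on these libraries where they do the work, as an engineer would, in place of code of your own. Each camera call takes 0.05 s, during which the arm holds its last target. There are 200 camera calls.

## Working session

There is one attempt and no reset: what is moved stays moved. The work goes in short steps, Python scripts to look and compute and a shell command to move; the robot and the scene stay as the last step left them, time stands still between calls to the robot, and variables do not carry over. Pictures are saved under pics/ and viewed, at most 10 in all, crops included, and the job is handed in when it is done.

```bash
mkdir -p pics; ls
python3 - <<'E'
from station import *
import cv2,numpy as np
for n in ("side","top"):
    im=snapshot(n); cv2.imwrite(f"pics/{n}0.png",im[:,:,::-1]); c=get_calibration(n); print(n,c)
s=sense(); print(s["tcp_pos"],s["tool_rot"],s["finger_gap"],s["t"])
E
```

```text
pics
side {'fx': 435.72939059362676, 'fy': 435.72939059362676, 'cx': 321.2112799717302, 'cy': 239.15316077263572, 'dist_coeffs': array([-0.06367744,  0.        ,  0.        ,  0.        ,  0.        ]), 'world_to_cam': array([[-0.89039577, -0.45441984, -0.02641941,  0.52183535],
       [-0.17764798,  0.40035104, -0.89897733,  0.19130352],
       [ 0.41909017, -0.79575226, -0.43719763,  0.66329068],
       [ 0.        ,  0.        ,  0.        ,  1.        ]])}
top {'fx': 455.06720688123823, 'fy': 455.06720688123823, 'cx': 328.21300340964865, 'cy': 239.167525473498, 'dist_coeffs': array([-0.11414811,  0.        ,  0.        ,  0.        ,  0.        ]), 'world_to_cam': array([[-0.00879716, -0.99982348,  0.01660188,  0.02173851],
       [-0.98114627,  0.00542493, -0.19319047,  0.55867521],
       [ 0.19306631, -0.0179884 , -0.9810208 ,  0.85549028],
       [ 0.        ,  0.        ,  0.        ,  1.        ]])}
[ 0.22527174 -0.58265761  0.4038049 ] [ 9.83045466e-01  1.83359250e-01 -8.94813444e-06 -9.98908779e-04] 1.004780337239691 0.1
```

View pics/top0.png

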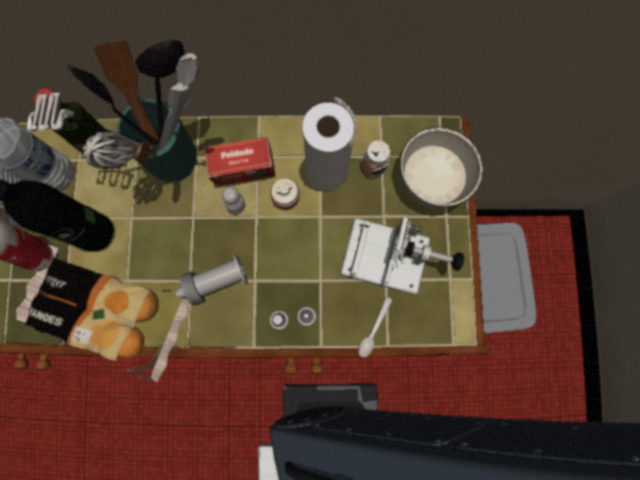

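View pics/side0.png

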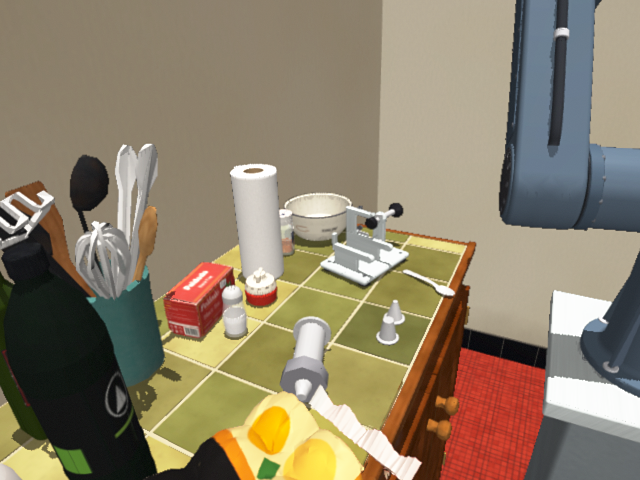

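The top view shows the barrel at about (180–245, 258–303) and the press at (343–465, 218–292), with its knob at (458, 261). In the side view the barrel is at (283–330, 318–400) and the press at (322–410, 203–282). I'll zoom in on both.

Run:
```python
import cv2,numpy as np
t=cv2.imread("pics/top0.png");s=cv2.imread("pics/side0.png")
def crop(im,x,y,w,h,k):
    o=cv2.resize(im[y:y+h,x:x+w],None,fx=k,fy=k,interpolation=cv2.INTER_CUBIC)
    for i in range(x//10*10+10,x+w,10):
        cv2.line(o,((i-x)*k,0),((i-x)*k,4 if i%50 else 12),(0,0,255),1)
        if i%20==0: cv2.putText(o,str(i),((i-x)*k-10,22),0,.35,(0,255,255),1)
    for j in range(y//10*10+10,y+h,10):
        cv2.line(o,(0,(j-y)*k),(6,(j-y)*k),(0,0,255),1)
        if j%20==0: cv2.putText(o,str(j),(8,(j-y)*k+4),0,.35,(0,255,255),1)
    return o
A=crop(t,335,208,133,100,6); cv2.imwrite("pics/press_top.png",A)
B=crop(s,312,194,100,92,6)
cv2.imwrite("pics/press_side.png",B)
C=np.hstack([crop(t,170,245,80,70,5),crop(s,270,300,80,70*1,5)])
D=np.hstack([crop(t,170,245,78,110,5),crop(s,270,305,78,110,5)])
cv2.imwrite("pics/barrel.png",D)
```

```text
(no output)
```

View pics/press_top.png

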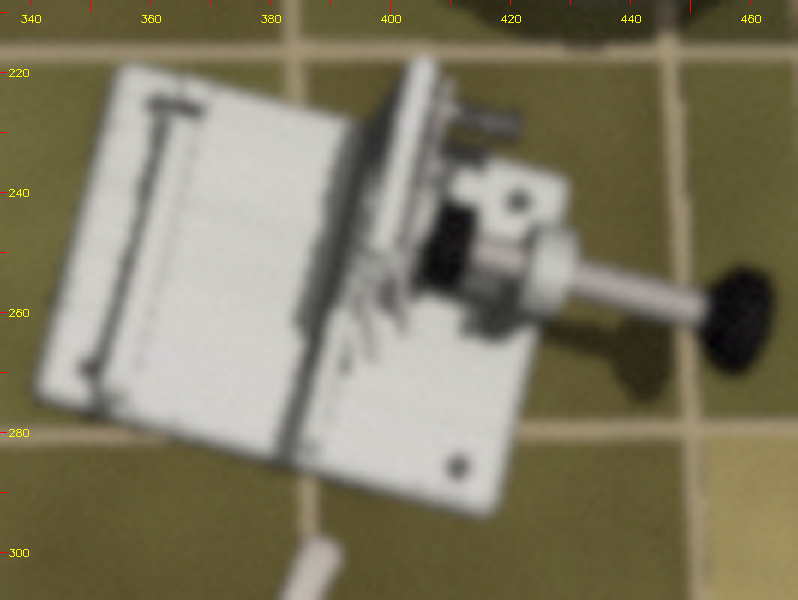

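View pics/press_side.png

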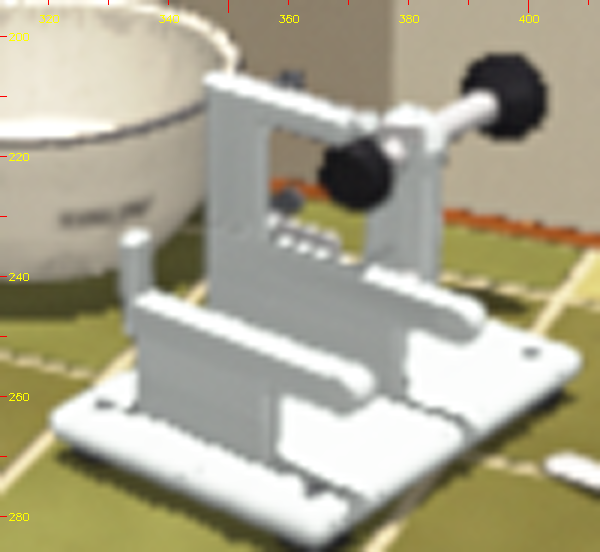

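View pics/barrel.png

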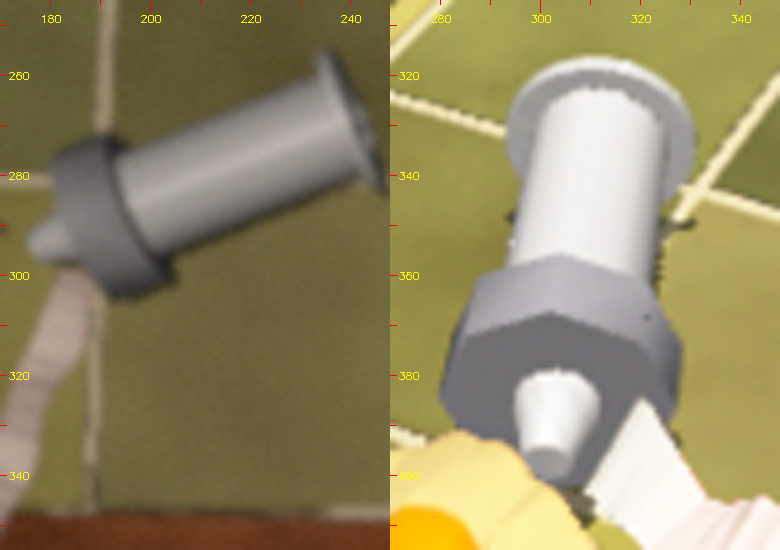

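Views so far:
- **Press, top:** base corners are near (355,218), (341,274), (417,293) and (429,237), and the knob is at (458,261).
- **Press, side:** lip nose (392,247), saddle nose (374,258), knob (396,210), piston head (371,223).
- **Barrel:** nozzle tip is at top (177,293) and side (303,397). The flange is at the other end.

Next is a two-view model fit of both.

```bash
cat > h.py <<'E'
import numpy as np,cv2
from station import *
from scipy.optimize import least_squares
C={n:get_calibration(n) for n in("side","top")}
def proj(n,P):
    c=C[n];M=c["world_to_cam"];K=np.array([[c["fx"],0,c["cx"]],[0,c["fy"],c["cy"]],[0,0,1]])
    r=cv2.Rodrigues(M[:3,:3])[0]
    return cv2.projectPoints(np.asarray(P,float).reshape(-1,3),r,M[:3,3],K,c["dist_coeffs"])[0].reshape(-1,2)
def tf(p,P):  # p=x,y,z,yaw
    c,s=np.cos(p[3]),np.sin(p[3]);return np.asarray(P)@np.array([[c,-s,0],[s,c,0],[0,0,1]]).T+p[:3]
a=np.linspace(0,2*np.pi,73)
def circ(r,y,z0=0):return np.c_[r*np.cos(a),0*a+y,r*np.sin(a)+z0]
FL=np.r_[circ(.031,-.005),circ(.031,0)]
o=np.deg2rad(22.5+45*np.arange(8));R=.031/np.cos(np.pi/8)
CAP=np.concatenate([np.c_[R*np.cos(o),0*o+y,R*np.sin(o)] for y in(.090,.114)])
def overlay(n,base,sets,out,x,y,w,h,k):
    im=cv2.resize(base[y:y+h,x:x+w],None,fx=k,fy=k,interpolation=cv2.INTER_CUBIC)
    for P in sets:
        for u in proj(n,P): cv2.circle(im,tuple(int(v) for v in (u-[x,y]+.5)*k),1,(0,0,255),-1)
    cv2.imwrite(out,im); return im
E
cat > fit.py <<'E'
from h import *
mm=1e-3
B=lambda *v:np.array(v)*mm
# press: (view, point, pixel, weight)
obs=[("top",B(50,92,18),(354.5,217.5)),("top",B(-74,92,18),(340.5,274.5)),("top",B(-74,-73,18),(417.5,294)),("top",B(50,-73,18),(430,237)),
("side",B(50,92,18),(320,263)),("side",B(-74,92,18),(364.5,283.5)),("side",B(-74,-73,18),(409.5,253.5))]
lip=B(-74,4,58); sad=B(-74,71,58)
def res(p,full=False):
    r=[]
    for n,P,u in obs: r.append(proj(n,tf(p,P))[0]-u)
    kn=np.array([0,-.129+p[4],.085]);hd=np.array([0,-.031+p[4],.085])
    for n,u in(("top",(457.8,261.3)),("side",(395.8,209.8))): r.append(proj(n,tf(p,kn))[0]-u)
    r.append(proj("side",tf(p,hd))[0]-(371.2,223)); 
    r.append(proj("side",tf(p,lip))[0]-(392,247.5)); r.append(proj("side",tf(p,sad))[0]-(374,258.5))
    return np.array(r) if full else np.ravel(r)
s=least_squares(res,[.52,-.2,0,-.25,.005],loss="soft_l1")
print("press",s.x.round(4),np.rad2deg(s.x[3])); print(res(s.x,True).round(1).tolist())
def rb(p):
    r=[]
    r+=list(proj("top",tf(p,B(0,136,0)))[0]-(176.8,293.6))+list(proj("side",tf(p,B(0,136,0)))[0]-(303,397.5))
    t=proj("top",tf(p,FL));q=proj("side",tf(p,FL));c=proj("side",tf(p,CAP));d=proj("top",tf(p,CAP))
    r+=[t[:,1].min()-254.5,t[:,0].max()-247,t[:,1].max()-283.5]
    r+=[q[:,0].min()-293,q[:,1].min()-316,q[:,0].max()-331]
    r+=[c[:,0].min()-280,c[:,0].max()-328.5,d[:,1].min()-272,d[:,1].max()-305]
    return np.array(r)
b=least_squares(rb,[.5,.1,.031,.39],loss="soft_l1",x_scale=[.1,.1,.1,1])
print("barrel",b.x.round(4),np.rad2deg(b.x[3]),rb(b.x).round(1).tolist())
np.save("pose.npy",np.r_[s.x,b.x])
L=lambda A,Bq,k=40:np.linspace(A,Bq,k)
press=[L(B(*p),B(*q)) for p,q in [((50,92,18),(-74,92,18)),((-74,92,18),(-74,-73,18)),((-74,-73,18),(50,-73,18)),((50,-73,18),(50,92,18)),
((-66,4,63),(22,4,63)),((-66,-4,63),(22,-4,63)),((-70,61,63),(24,61,63)),((-70,71,63),(24,71,63)),((-28,4,123),(50,4,123)),((-28,-4,123),(50,-4,123))]]+[circ(.019,-.140+s.x[4],.085),circ(.019,-.118+s.x[4],.085),circ(.015,-.028+s.x[4],.085)]
bar=[FL,CAP,circ(.022,.0),circ(.022,.09),L(B(0,0,0),B(0,136,0))]
t=cv2.imread("pics/top0.png");q=cv2.imread("pics/side0.png")
PS=[tf(s.x[:4],P) for P in press];BS=[tf(b.x,P) for P in bar]
i1=overlay("top",t,PS,"/tmp/a.png",335,208,134,100,3);i2=overlay("side",q,PS,"/tmp/a.png",312,194,100,92,3)
i3=overlay("top",t,BS,"/tmp/a.png",170,245,80,65,4);i4=overlay("side",q,BS,"/tmp/a.png",270,308,80,100,3)
W=np.zeros((600,800,3),np.uint8)
for i,(r,c) in zip((i1,i2,i3,i4),((0,0),(0,410),(310,0),(290,410))):W[r:r+i.shape[0],c:c+i.shape[1]]=i[:600-r,:800-c]
cv2.imwrite("pics/ov.png",W)
E
python3 fit.py
```

```text
press [ 5.385e-01 -1.145e-01  3.000e-04 -2.590e-01  5.700e-03] -14.840219522836763
[[-0.1, 0.8], [-0.4, 0.7], [0.6, 1.0], [0.5, 0.6], [-1.0, -0.2], [0.7, -1.6], [-0.2, -1.5], [0.5, 0.3], [-0.6, 0.1], [-0.5, 0.1], [-1.1, 0.8], [-2.1, 1.8]]
barrel [0.5013 0.1981 0.0322 0.3922] 22.474179187145847 [0.1, 1.8, -1.3, -0.3, 0.0, 0.5, 0.3, -0.3, 0.1, 0.0, 0.8, -1.3, -0.2, 0.8]
```

View pics/ov.png

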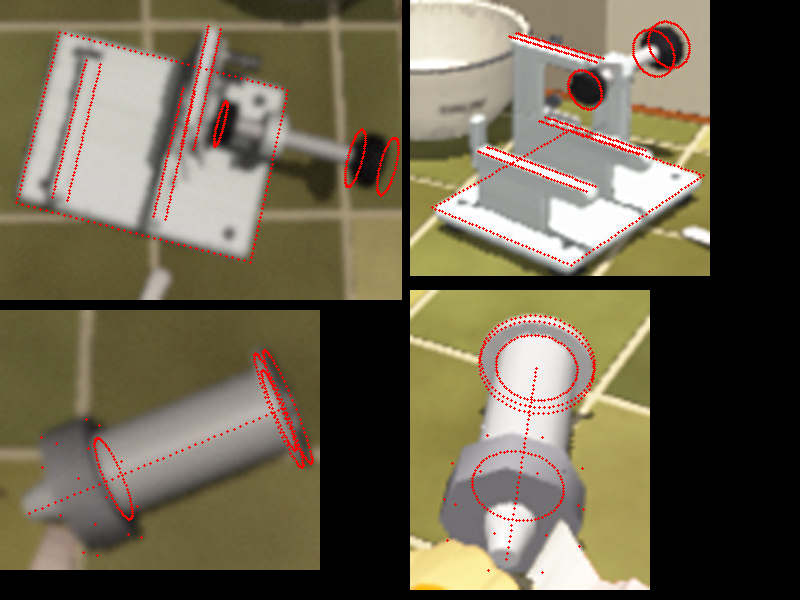

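The two-view fit matches the scene: barrel axis 32 mm high (31 stated), press base within 0.3 mm of z = 0, piston at about 6 mm. Overlay residuals are roughly 1–2 px. Next are the move deltas.

```bash
cat > d.py <<'E'
from h import *
def psi(s):
    from scipy.spatial.transform import Rotation as R
    x=R.from_quat(s["tool_rot"]).as_matrix()[:,0]; return np.rad2deg(np.arctan2(x[1],x[0]))
p=np.load("pose.npy");pr,ba=p[:4],p[5:9]
E
python3 - <<'E'
from d import *
s=sense();t=tf(ba,[0,.042,0]);print("tube",t,"psi",psi(s),"want",90+np.rad2deg(ba[3]))
print("delta",(t-s["tcp_pos"])*1e3)
for n,P in(("setdown",[-.06,.0355,.085]),("seat",[0,.038,.085]),("knob",[0,-.140+p[4],.085])):print(n,tf(pr,P))
E
```

```text
tube [0.48521994 0.23691697 0.03217331] psi 21.130967202571984 want 112.47417918714585
delta [ 259.94819288  819.57457932 -371.63159277]
setdown [ 0.48961028 -0.06484144  0.08526155]
seat [ 0.54824923 -0.07779229  0.08526155]
knob [ 0.50413113 -0.24429923  0.08526155]
```

```bash
python3 -m jog '{"linear":[[40,44,0],[40,44,0],[40,44,0],[40,44,0],[40,44,0],[40,44,0],[20,44,0],[0,44,0],[0,44,0],[0,44,0],[0,44,0],[0,44,0]],"turn":[1,1,1,1,1,1,1,1,1,1,1,1]}' 1 && python3 -m jog '{"linear":[[0,42,-20],[0,42,-20],[0,42,-20],[0,42,-20],[0,42,-20],[0,42,-20],[0,40,-20],[0,0,0],[0,0,0]],"turn":[1,1,1,1,1,1,0.27,0,0]}'
python3 - <<'E'
from d import *
s=sense();t=tf(ba,[0,.042,0]);print(psi(s),(t-s["tcp_pos"])*1e3,s["tcp_pos"],s["t"])
E
```

```text
t: 1.6
tcp_pos: [0.485, -0.0535, 0.4045]
tool_rot: [0.759, 0.651, -0.0, -0.0]
force: [0.8, 0.7, 0.4]
finger_gap: 0.999
gripper_force: 0.0
t: 2.72
tcp_pos: [0.4852, 0.2369, 0.2646]
tool_rot: [0.556, 0.831, -0.0, -0.0]
force: [-0.3, 0.4, -0.1]
finger_gap: 0.999
gripper_force: 0.0
112.50356431797007 [ 2.42677067e-02  4.89033864e-02 -2.32405405e+02] [0.48519567 0.23686806 0.26457871] 2.725
```

```bash
python3 -m jog '{"linear":[[0,0,-20],[0,0,-20],[0,0,-20],[0,0,-12],[0,0,-10],[0,0,0]],"turn":[0,0,0,0,0,0]}' && python3 -m jog '{"linear":[[0,0,0],[0,0,0],[0,0,0],[0,0,0],[0,0,0],[0,0,0],[0,0,0],[0,0,0]],"turn":[0,0,0,0,0,0,0,0]}' 0 60 && python3 -m jog '{"linear":[[0,0,10],[0,0,30],[0,0,30],[0,0,30],[0,0,20],[0,0,0]],"turn":[0,0,0,0,0,0]}'
```

```text
t: 3.48
tcp_pos: [0.4854, 0.2367, 0.1824]
tool_rot: [0.556, 0.831, -0.0, -0.0]
force: [-0.5, 0.3, -0.3]
finger_gap: 0.999
gripper_force: 0.0
t: 4.47
tcp_pos: [0.4857, 0.2372, 0.1835]
tool_rot: [0.556, 0.831, 0.001, 0.001]
force: [-0.3, 0.3, 5.8]
finger_gap: 0.499
gripper_force: 60.6
t: 5.22
tcp_pos: [0.4854, 0.2372, 0.3041]
tool_rot: [0.556, 0.831, 0.001, 0.001]
force: [-0.6, -0.7, -2.6]
finger_gap: 0.499
gripper_force: 61.5
```

```bash
python3 -m jog '{"linear":[[0,-34,0],[0,-34,0],[0,-34,0],[0,-34,0],[0,-34,0],[0,-34,0],[0,-34,0],[4,-34,0],[0,-30,0],[0,0,0],[0,0,0]],"turn":[-1,-1,-1,-1,-1,-1,-1,-0.47,0,0,0]}'
python3 - <<'E'
from d import *
s=sense();print(psi(s),s["tcp_pos"],s["t"])
ims={}
for n in("side","top"):
    ims[n]=snapshot(n)[:,:,::-1].copy();cv2.imwrite(f"pics/{n}1.png",ims[n])
# expected barrel
b=np.r_[s["tcp_pos"]-[0,0,.1525],np.deg2rad(psi(s)-90)]; b[:3]=tf(b,[0,-.042,0]); print(b)
BS=[tf(b,P) for P in (FL,CAP,np.array([[0,.136,0]]))]
W=np.zeros((600,800,3),np.uint8)
for n,c in(("top",0),("side",400)):
    u=np.vstack([proj(n,P) for P in BS]+[proj(n,tf(pr,[[-.074,.092,.018],[-.074,-.073,.018]]))]);x,y=(u.min(0)-12).astype(int);w,h=(u.max(0)+12-[x,y]).astype(int)
    k=min(400//w,290//h);i=overlay(n,ims[n],[],"/tmp/a.png",x,y,w,h,k);W[:i.shape[0],c:c+i.shape[1]]=i[:,:400]
    i=overlay(n,ims[n],BS,"/tmp/a.png",x,y,w,h,k);W[300:300+i.shape[0],c:c+i.shape[1]]=i; print(n,x,y,k)
cv2.imwrite("pics/held.png",W)
E
```

```text
t: 6.6
tcp_pos: [0.4887, -0.0645, 0.3019]
tool_rot: [0.793, 0.61, -0.001, -0.001]
force: [0.7, 0.4, -2.2]
finger_gap: 0.499
gripper_force: 61.4
75.1077228983796 [ 0.48871028 -0.0644816   0.30186728] 6.6
[ 0.47791617 -0.10507085  0.14936728 -0.25991927]
top 312 227 3
side 330 177 2
```

View pics/held.png

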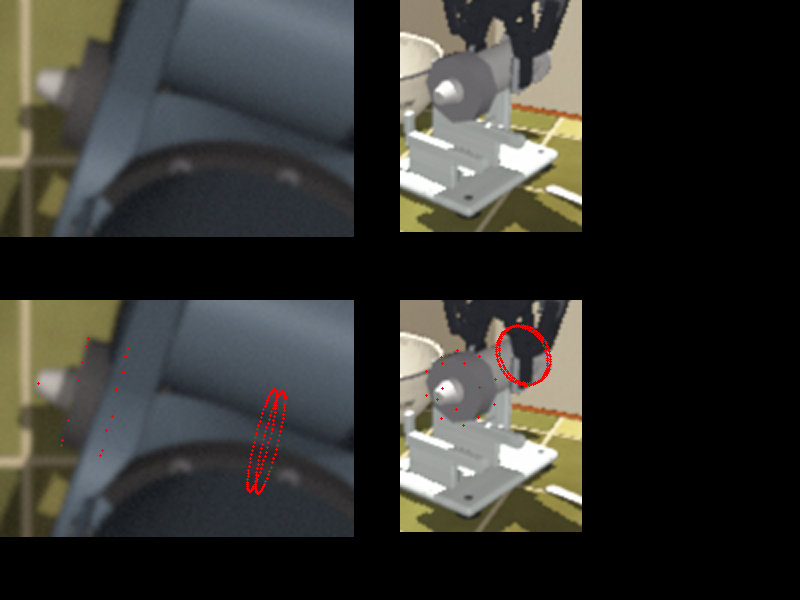

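The held view shows the barrel in the gripper above the rails. The nozzle tip is at top (324,255) and side (350,223), within about 2 px of prediction. I'll refine that numerically from the bright nozzle.

Run:
```python
from d import *
for n,x0,x1,y0,y1 in(("side",342,362,212,232),("top",320,340,246,266)):
    g=cv2.cvtColor(cv2.imread(f"pics/{n}1.png"),cv2.COLOR_BGR2GRAY)[y0:y1,x0:x1];print(n,x0,y0);print("\n".join(" ".join("%3d"%v for v in r) for r in g))
b=np.array([0.47791617,-0.10507085,0.14936728,-0.25991927])
for n in("side","top"):
  print(n,"tip",proj(n,tf(b,[[0,.136,0],[0,.114,0]])).round(1).tolist(),"dpx per 5mm y,z:",(proj(n,tf(b,[[0,.141,0],[0,.136,.005],[.005,.136,0]]))-proj(n,tf(b,[0,.136,0]))).round(1).tolist())
  for nm,P in(("tipcirc",circ(.0065,.136)),("cap",CAP)):
    u=proj(n,tf(b,P));print(nm,u.min(0).round(1),u.max(0).round(1))
```

```text
side 342 212
135 120  99 102 103 104 104 105 104 104 104 104 104 104 104 104 105 105 105 104
106 112 101 102 105 104 103 104 105 104 104 104 105 103 104 105 104 105 104 104
143 147 113 105 104 105 105 104 104 105 104 105 104 104 104 104 104 104 104 105
164 145 108 104 103 104 104 104 104 103 103 103 106 110 109 107 104 103 104 103
159 130 106 104 105 104 104 104 103 106 111 118 124 123 123 119 114 105 103 105
150 117 104 104 103 104 103 104 117 152 186 202 193 147 137 140 134 117 105 104
150 119 103 104 104 104 102 116 165 226 247 253 250 210 153 147 149 138 116 105
155 129 106 104 103 102 112 158 226 248 251 253 255 251 200 154 156 155 137 110
159 140 107 102 103 112 153 221 248 251 251 253 253 253 236 166 158 161 149 119
163 149 114 102 105 148 226 249 253 253 252 252 250 246 232 183 161 162 155 130
165 153 125 103 112 172 237 244 253 254 251 247 242 233 226 205 164 162 159 139
163 155 132 106 118 146 155 177 229 248 241 234 227 221 209 194 168 161 156 139
162 159 144 111 118 143 139 143 169 211 223 218 207 196 185 178 170 157 152 135
162 159 148 119 115 139 140 140 146 163 188 185
[... 1759 characters left out ...]
9  82  85  84  86  88  89  83  74  75  75  76
115 106  87  78  77  75  72  69  62  63  68  71  75  81  80  77  71  72  75  74
 94  88  75  63  61  60  60  61  57  56  61  62  64  70  75  71  72  71  74  72
 87  84  74  63  57  57  56  58  56  55  57  57  61  64  65  66  68  71  74  72
 88  85  73  64  58  57  55  58  58  58  56  58  57  60  63  68  69  67  72  71
side tip [[348.3, 226.2], [355.7, 222.4]] dpx per 5mm y,z: [[-1.7, 0.9], [0.0, -2.5], [-2.1, -0.7]]
tipcirc [345.5 222.8] [351.1 229.6]
cap [342.8 201.5] [377.2 239.3]
top tip [[324.5, 254.2], [336.5, 257.3]] dpx per 5mm y,z: [[-2.7, -0.7], [0.0, -0.5], [0.7, -2.7]]
tipcirc [323.5 250.7] [325.4 257.8]
cap [332.  239.3] [354.3 278.3]
```

The tip agrees to about 0.5 px in both views, with the flange about 6 mm to the −y side, which is the middle of the window. Lowering now.

```bash
python3 -m jog '{"linear":[[1,0,-15],[0,0,-15],[0,0,-12],[0,0,-8],[0,0,-3],[0,0,0]],"turn":[0,0,0,0,0,0]}' && python3 -m jog '{"linear":[[0,0,-3],[0,0,-2],[0,0,0]],"turn":[0,0,0]}' && python3 -m jog '{"linear":[[0,0,-2],[0,0,-1],[0,0,0]],"turn":[0,0,0]}'
```

```text
t: 7.45
tcp_pos: [0.4902, -0.0648, 0.2492]
tool_rot: [0.793, 0.61, -0.0, -0.001]
force: [-0.7, 2.9, -5.2]
finger_gap: 0.498
gripper_force: 61.3
t: 7.82
tcp_pos: [0.4907, -0.0653, 0.2448]
tool_rot: [0.793, 0.61, 0.0, 0.001]
force: [-0.3, 0.8, -2.3]
finger_gap: 0.495
gripper_force: 61.6
t: 8.2
tcp_pos: [0.4904, -0.0651, 0.2417]
tool_rot: [0.793, 0.61, 0.0, 0.0]
force: [0.7, -0.0, -1.6]
finger_gap: 0.496
gripper_force: 61.6
```

```bash
python3 -m jog '{"linear":[[0,0,-1.5],[0,0,0]],"turn":[0,0]}' && python3 -m jog '{"linear":[[0,0,-1.5],[0,0,0]],"turn":[0,0]}' && python3 -m jog '{"linear":[[0,0,-1],[0,0,0]],"turn":[0,0]}'
```

```text
t: 8.45
tcp_pos: [0.4903, -0.065, 0.2401]
tool_rot: [0.793, 0.61, -0.0, -0.0]
force: [0.2, 0.3, -2.5]
finger_gap: 0.501
gripper_force: 61.6
t: 8.7
tcp_pos: [0.4903, -0.0649, 0.2386]
tool_rot: [0.793, 0.61, -0.0, -0.0]
force: [0.0, 0.4, -2.1]
finger_gap: 0.499
gripper_force: 61.6
t: 8.95
tcp_pos: [0.4903, -0.065, 0.2376]
tool_rot: [0.793, 0.61, -0.0, -0.0]
force: [0.1, -0.3, -1.9]
finger_gap: 0.5
gripper_force: 61.6
```

```bash
python3 -m jog '{"linear":[[0,0,-1],[0,0,0]],"turn":[0,0]}' && python3 -m jog '{"linear":[[0,0,-0.7],[0,0,0]],"turn":[0,0]}'&& python3 -m jog '{"linear":[[0,0,-0.6],[0,0,0]],"turn":[0,0]}'
```

```text
t: 9.2
tcp_pos: [0.4903, -0.0649, 0.2374]
tool_rot: [0.793, 0.61, 0.0, 0.0]
force: [-1.4, -0.1, 5.6]
finger_gap: 0.494
gripper_force: 62.5
t: 9.45
tcp_pos: [0.4903, -0.0649, 0.2374]
tool_rot: [0.793, 0.61, 0.0, 0.0]
force: [-2.6, 1.2, 10.6]
finger_gap: 0.498
gripper_force: 63.0
t: 9.7
tcp_pos: [0.4902, -0.0649, 0.2373]
tool_rot: [0.793, 0.61, 0.0, 0.0]
force: [-3.3, 0.9, 14.5]
finger_gap: 0.494
gripper_force: 63.5
```

Contact came at exactly the predicted height (axis 85 mm). I'll ease the down-load and slide in along the press's x, (0.967, −0.256).

```bash
python3 -m jog '{"linear":[[0,0,1.8],[2.9,-0.77,0],[2.9,-0.77,0],[2.9,-0.77,0],[0,0,0]],"turn":[0,0,0,0,0]}' && python3 -m jog '{"linear":[[2.9,-0.77,0],[1.93,-0.51,0],[0,0,0]],"turn":[0,0,0]}'&& python3 -m jog '{"linear":[[1.93,-0.51,0],[1.93,-0.51,0],[0,0,0]],"turn":[0,0,0]}'
cat > pp.py <<'E'
from d import *
s=sense();q=tf(np.r_[0,0,0,-pr[3]],s["tcp_pos"]-pr[:3]);f=tf(np.r_[0,0,0,-pr[3]],s["force"]);print("press frame: barrel origin mm",((q-[0,.042,.1525])*1e3).round(1),"F",f.round(1),"psi-err",round(psi(s)-90-np.rad2deg(pr[3]),2),s["t"])
E
python3 pp.py
```

```text
t: 10.32
tcp_pos: [0.4955, -0.0661, 0.2373]
tool_rot: [0.792, 0.61, -0.004, -0.005]
force: [-9.9, 0.3, 13.7]
finger_gap: 0.497
gripper_force: 63.2
t: 10.7
tcp_pos: [0.5004, -0.0672, 0.2373]
tool_rot: [0.792, 0.61, -0.004, -0.005]
force: [-9.0, 2.9, 15.2]
finger_gap: 0.5
gripper_force: 63.2
t: 11.08
tcp_pos: [0.5036, -0.0679, 0.2373]
tool_rot: [0.792, 0.61, -0.004, -0.006]
force: [-11.4, 2.1, 15.0]
finger_gap: 0.498
gripper_force: 63.4
press frame: barrel origin mm [-45.7  -5.9  84.6] F [-11.6  -0.9  15. ] psi-err 0.01 11.075
```

```bash
python3 -m jog '{"linear":[[0,0,1],[0,0,0]],"turn":[0,0]}' && python3 pp.py && python3 -m jog '{"linear":[[1.93,-0.51,0],[1.93,-0.51,0],[0,0,0]],"turn":[0,0,0]}'&& python3 pp.py
```

```text
t: 11.32
tcp_pos: [0.5054, -0.0682, 0.2375]
tool_rot: [0.793, 0.609, -0.002, -0.004]
force: [-4.4, 3.9, 3.6]
finger_gap: 0.499
gripper_force: 62.1
press frame: barrel origin mm [-43.9  -5.7  84.7] F [-5.3  2.6  3.6] psi-err -0.09 11.325
t: 11.7
tcp_pos: [0.5071, -0.0685, 0.2374]
tool_rot: [0.793, 0.61, -0.005, -0.007]
force: [-10.1, 3.7, 9.0]
finger_gap: 0.501
gripper_force: 62.8
press frame: barrel origin mm [-42.2  -5.6  84.6] F [-10.7   1.    9. ] psi-err -0.04 11.7
```

```bash
python3 -m jog '{"linear":[[1.93,-0.51,0.5],[1.93,-0.51,0],[0,0,0]],"turn":[0,0,0]}' && python3 pp.py && python3 -m jog '{"linear":[[1.93,-0.51,0.3],[1.93,-0.51,0],[0,0,0]],"turn":[0,0,0]}'&& python3 pp.py
```

```text
t: 12.08
tcp_pos: [0.51, -0.0689, 0.2374]
tool_rot: [0.793, 0.609, -0.005, -0.009]
force: [-11.1, 6.5, 6.7]
finger_gap: 0.502
gripper_force: 62.7
press frame: barrel origin mm [-39.3  -5.2  84.6] F [-12.4   3.5   6.7] psi-err -0.09 12.075
t: 12.45
tcp_pos: [0.5129, -0.0693, 0.2374]
tool_rot: [0.793, 0.609, -0.006, -0.011]
force: [-13.8, 7.8, 8.7]
finger_gap: 0.501
gripper_force: 62.7
press frame: barrel origin mm [-36.4  -4.8  84.6] F [-15.4   4.    8.7] psi-err -0.13 12.45
```

```bash
python3 -m jog '{"linear":[[2,-0.4,0.3],[2,-0.4,0],[2,-0.4,0],[0,0,0]],"turn":[0,0,0,0]}' && python3 pp.py && python3 -m jog '{"linear":[[2,-0.4,0],[2,-0.4,0],[2,-0.5,0],[0,0,0]],"turn":[0,0,0,0]}'&& python3 pp.py
```

```text
t: 12.95
tcp_pos: [0.5185, -0.0701, 0.2374]
tool_rot: [0.793, 0.609, -0.006, -0.012]
force: [-14.4, 9.0, 6.7]
finger_gap: 0.5
gripper_force: 62.7
press frame: barrel origin mm [-30.7  -4.2  84.6] F [-16.2   5.    6.7] psi-err -0.15 12.95
t: 13.45
tcp_pos: [0.5221, -0.0708, 0.2373]
tool_rot: [0.793, 0.609, -0.009, -0.015]
force: [-19.1, 7.9, 13.7]
finger_gap: 0.498
gripper_force: 63.3
press frame: barrel origin mm [-27.1  -3.9  84.5] F [-20.5   2.8  13.7] psi-err -0.12 13.45
```

```bash
python3 -m jog '{"linear":[[0,0,1],[0,0,0]],"turn":[0,0]}' && python3 pp.py && python3 -m jog '{"linear":[[2,-0.5,0.3],[2,-0.5,0],[2,-0.5,0],[0,0,0]],"turn":[0,0,0,0]}'&& python3 pp.py
```

```text
t: 13.7
tcp_pos: [0.5288, -0.0729, 0.2389]
tool_rot: [0.793, 0.609, -0.002, -0.005]
force: [-2.3, 7.8, -2.8]
finger_gap: 0.498
gripper_force: 61.7
press frame: barrel origin mm [-20.   -4.2  86.1] F [-4.2  7.  -2.8] psi-err -0.15 13.7
t: 14.2
tcp_pos: [0.5356, -0.0746, 0.2391]
tool_rot: [0.793, 0.609, -0.001, -0.004]
force: [-1.9, 6.9, -2.8]
finger_gap: 0.499
gripper_force: 61.8
press frame: barrel origin mm [-13.1  -4.1  86.3] F [-3.6  6.2 -2.8] psi-err -0.15 14.2
```

```bash
python3 -m jog '{"linear":[[2,-0.5,-0.5],[2,-0.5,-0.5],[0,0,0]],"turn":[0,0,0]}' && python3 pp.py && python3 -m jog '{"linear":[[2,-0.5,-0.4],[2,-0.5,0],[0,0,0]],"turn":[0,0,0]}'&& python3 pp.py
```

```text
t: 14.58
tcp_pos: [0.5395, -0.0756, 0.238]
tool_rot: [0.793, 0.609, -0.001, -0.004]
force: [-1.4, 7.4, -2.5]
finger_gap: 0.495
gripper_force: 61.8
press frame: barrel origin mm [-9.  -4.2 85.3] F [-3.2  6.8 -2.5] psi-err -0.15 14.575
t: 14.95
tcp_pos: [0.5428, -0.0766, 0.2375]
tool_rot: [0.793, 0.609, -0.002, -0.005]
force: [-3.9, 7.0, -2.3]
finger_gap: 0.506
gripper_force: 62.0
press frame: barrel origin mm [-5.6 -4.2 84.8] F [-5.5  5.8 -2.3] psi-err -0.17 14.95
```

```bash
python3 -m jog '{"linear":[[1.9,-0.5,0],[1,-0.25,0],[0,0,0]],"turn":[0,0,0]}' && python3 pp.py && python3 -m jog '{"linear":[[1,-0.25,0],[1,-0.25,0],[0,0,0]],"turn":[0,0,0]}'&& python3 pp.py && python3 -m jog '{"linear":[[1,-0.25,0],[0,0,0]],"turn":[0,0]}'&& python3 pp.py
```

```text
t: 15.32
tcp_pos: [0.5447, -0.077, 0.2375]
tool_rot: [0.793, 0.609, -0.003, -0.007]
force: [-6.7, 7.2, 1.7]
finger_gap: 0.5
gripper_force: 62.2
press frame: barrel origin mm [-3.6 -4.2 84.7] F [-8.3  5.2  1.7] psi-err -0.17 15.325
t: 15.7
tcp_pos: [0.5469, -0.0776, 0.2375]
tool_rot: [0.793, 0.609, -0.003, -0.006]
force: [-6.5, 5.4, 0.6]
finger_gap: 0.505
gripper_force: 62.2
press frame: barrel origin mm [-1.3 -4.2 84.8] F [-7.7  3.5  0.6] psi-err -0.18 15.7
t: 15.95
tcp_pos: [0.5478, -0.0779, 0.2375]
tool_rot: [0.793, 0.609, -0.003, -0.007]
force: [-6.1, 5.9, 1.1]
finger_gap: 0.499
gripper_force: 62.2
press frame: barrel origin mm [-0.4 -4.2 84.8] F [-7.4  4.1  1.1] psi-err -0.19 15.95
```

```bash
python3 -m jog '{"linear":[[1,-0.25,0],[0,0,0]],"turn":[0,0]}' && python3 pp.py && python3 -m jog '{"linear":[[1,-0.25,0],[0,0,0]],"turn":[0,0]}'&& python3 pp.py && python3 -m jog '{"linear":[[1,-0.25,0],[0,0,0]],"turn":[0,0]}'&& python3 pp.py
```

```text
t: 16.2
tcp_pos: [0.5499, -0.0785, 0.2376]
tool_rot: [0.793, 0.609, -0.002, -0.005]
force: [-3.7, 4.9, -0.9]
finger_gap: 0.501
gripper_force: 61.9
press frame: barrel origin mm [ 1.7 -4.3 84.8] F [-4.9  3.8 -0.9] psi-err -0.15 16.2
t: 16.45
tcp_pos: [0.5506, -0.0787, 0.2375]
tool_rot: [0.793, 0.609, -0.002, -0.005]
force: [-4.7, 5.8, -1.0]
finger_gap: 0.5
gripper_force: 61.9
press frame: barrel origin mm [ 2.5 -4.3 84.7] F [-6.1  4.4 -1. ] psi-err -0.15 16.45
t: 16.7
tcp_pos: [0.5513, -0.0789, 0.2375]
tool_rot: [0.793, 0.609, -0.003, -0.006]
force: [-4.7, 6.0, -0.5]
finger_gap: 0.502
gripper_force: 62.0
press frame: barrel origin mm [ 3.2 -4.3 84.7] F [-6.1  4.6 -0.5] psi-err -0.16 16.7
```

```bash
python3 -m jog '{"linear":[[1,-0.25,0],[0,0,0]],"turn":[0,0]}' && python3 pp.py && python3 -m jog '{"linear":[[1,-0.25,0],[0,0,0]],"turn":[0,0]}'&& python3 pp.py && python3 -m jog '{"linear":[[1,-0.25,0],[0,0,0]],"turn":[0,0]}'&& python3 pp.py
```

```text
t: 16.95
tcp_pos: [0.5519, -0.079, 0.2375]
tool_rot: [0.793, 0.609, -0.003, -0.006]
force: [-6.6, 5.9, 1.2]
finger_gap: 0.499
gripper_force: 62.2
press frame: barrel origin mm [ 3.9 -4.2 84.7] F [-7.9  4.   1.2] psi-err -0.16 16.95
t: 17.2
tcp_pos: [0.5523, -0.0791, 0.2375]
tool_rot: [0.793, 0.609, -0.004, -0.007]
force: [-8.1, 5.8, 1.5]
finger_gap: 0.505
gripper_force: 62.3
press frame: barrel origin mm [ 4.2 -4.2 84.7] F [-9.3  3.5  1.5] psi-err -0.16 17.2
t: 17.45
tcp_pos: [0.5527, -0.0792, 0.2375]
tool_rot: [0.793, 0.609, -0.004, -0.008]
force: [-9.9, 5.6, 4.4]
finger_gap: 0.499
gripper_force: 62.5
press frame: barrel origin mm [ 4.6 -4.2 84.7] F [-11.    2.8   4.4] psi-err -0.16 17.45
```

```bash
python3 -m jog '{"linear":[[1.5,-0.4,0.2],[1.5,-0.4,0.2],[0,0,0]],"turn":[0,0,0]}' && python3 pp.py && python3 -m jog '{"linear":[[1.5,-0.4,0.2],[1.5,-0.4,0.2],[0,0,0]],"turn":[0,0,0]}'&& python3 pp.py
```

```text
t: 17.82
tcp_pos: [0.5537, -0.0795, 0.2375]
tool_rot: [0.793, 0.609, -0.006, -0.011]
force: [-15.0, 5.5, 6.5]
finger_gap: 0.497
gripper_force: 62.7
press frame: barrel origin mm [ 5.7 -4.2 84.7] F [-15.9   1.5   6.5] psi-err -0.16 17.825
t: 18.2
tcp_pos: [0.5548, -0.0798, 0.2374]
tool_rot: [0.793, 0.609, -0.008, -0.013]
force: [-20.0, 5.3, 8.6]
finger_gap: 0.495
gripper_force: 63.0
press frame: barrel origin mm [ 6.9 -4.2 84.7] F [-20.7  -0.    8.6] psi-err -0.17 18.2
```

The barrel has stalled about 2 mm past my estimate of home, which is within the press-fit error, and the force is climbing as against a hard stop. I'll press a little more, then ease off and do a gentle tug test.

```bash
python3 -m jog '{"linear":[[1.5,-0.4,0.2],[1.5,-0.4,0.2],[0,0,0],[0,0,0]],"turn":[0,0,0,0]}' && python3 pp.py && python3 -m jog '{"linear":[[-4,1,-0.4],[-4,1,-0.4],[0,0,0]],"turn":[0,0,0]}'&& python3 pp.py && python3 -m jog '{"linear":[[-3,0.8,0],[0,0,0]],"turn":[0,0]}'&& python3 pp.py
```

```text
t: 18.7
tcp_pos: [0.5559, -0.0801, 0.2374]
tool_rot: [0.793, 0.609, -0.01, -0.016]
force: [-24.1, 6.1, 10.0]
finger_gap: 0.5
gripper_force: 63.2
press frame: barrel origin mm [ 8.  -4.3 84.7] F [-24.8  -0.3  10. ] psi-err -0.17 18.7
t: 19.08
tcp_pos: [0.5529, -0.0793, 0.2375]
tool_rot: [0.793, 0.609, -0.005, -0.009]
force: [-10.1, 6.7, 2.5]
finger_gap: 0.496
gripper_force: 62.3
press frame: barrel origin mm [ 4.9 -4.3 84.7] F [-11.5   3.9   2.5] psi-err -0.16 19.075
t: 19.32
tcp_pos: [0.5519, -0.0791, 0.2375]
tool_rot: [0.793, 0.609, -0.003, -0.006]
force: [-5.4, 5.9, -1.8]
finger_gap: 0.494
gripper_force: 61.8
press frame: barrel origin mm [ 3.8 -4.3 84.8] F [-6.7  4.3 -1.8] psi-err -0.15 19.325
```

```bash
python3 -m jog '{"linear":[[-3,0.8,0],[0,0,0]],"turn":[0,0]}'&& python3 pp.py;python3 -m jog '{"linear":[[-3,0.8,0],[0,0,0]],"turn":[0,0]}'&& python3 pp.py; python3 -m jog '{"linear":[[-2,0.5,0],[0,0,0]],"turn":[0,0]}'&& python3 pp.py
```

```text
t: 19.58
tcp_pos: [0.5508, -0.0788, 0.2378]
tool_rot: [0.793, 0.609, -0.001, -0.004]
force: [-0.9, 5.0, -5.0]
finger_gap: 0.497
gripper_force: 61.7
press frame: barrel origin mm [ 2.7 -4.3 85.1] F [-2.2  4.6 -5. ] psi-err -0.12 19.575
t: 19.82
tcp_pos: [0.5494, -0.0784, 0.2384]
tool_rot: [0.793, 0.609, 0.001, -0.001]
force: [3.0, 5.6, -4.9]
finger_gap: 0.5
gripper_force: 61.6
press frame: barrel origin mm [ 1.3 -4.3 85.6] F [ 1.5  6.2 -4.9] psi-err -0.09 19.825
t: 20.08
tcp_pos: [0.5485, -0.0783, 0.2388]
tool_rot: [0.793, 0.609, 0.002, 0.0]
force: [4.8, 6.0, -6.2]
finger_gap: 0.501
gripper_force: 61.6
press frame: barrel origin mm [ 0.4 -4.4 86. ] F [ 3.1  7.  -6.2] psi-err -0.08 20.075
```

```bash
python3 -m jog '{"linear":[[-2,0.5,-0.6],[0,0,0]],"turn":[0,0]}'&& python3 pp.py;python3 -m jog '{"linear":[[-2,0.5,-0.4],[0,0,0]],"turn":[0,0]}'&& python3 pp.py
```

```text
t: 20.32
tcp_pos: [0.5474, -0.0781, 0.2387]
tool_rot: [0.793, 0.609, 0.003, 0.002]
force: [6.2, 5.9, -5.3]
finger_gap: 0.496
gripper_force: 61.7
press frame: barrel origin mm [-0.7 -4.5 85.9] F [ 4.5  7.3 -5.3] psi-err -0.05 20.325
t: 20.58
tcp_pos: [0.5462, -0.0779, 0.2386]
tool_rot: [0.793, 0.61, 0.003, 0.003]
force: [8.0, 4.4, -4.8]
finger_gap: 0.5
gripper_force: 61.8
press frame: barrel origin mm [-2.  -4.6 85.8] F [ 6.6  6.3 -4.8] psi-err -0.04 20.575
```

```bash
python3 - <<'E'
from d import *
from scipy.spatial.transform import Rotation as R
D=[(.5356,-.0746,.2391,.793,.609,-.001,-.004),(.5506,-.0787,.2375,.793,.609,-.002,-.005),(.5513,-.0789,.2375,.793,.609,-.003,-.006),(.5523,-.0791,.2375,.793,.609,-.004,-.007),(.5548,-.0798,.2374,.793,.609,-.008,-.013),(.5559,-.0801,.2374,.793,.609,-.010,-.016),(.5529,-.0793,.2375,.793,.609,-.005,-.009),(.5508,-.0788,.2378,.793,.609,-.001,-.004),(.5494,-.0784,.2384,.793,.609,.001,-.001),(.5485,-.0783,.2388,.793,.609,.002,0),(.5474,-.0781,.2387,.793,.609,.003,.002),(.5462,-.0779,.2386,.793,.61,.003,.003)]
for d in D:
    g=np.array(d[:3])+R.from_quat(d[3:]).apply([0,0,.1525]);q=tf(np.r_[0,0,0,-pr[3]],g-pr[:3]);print(((q-[0,.042,0])*1e3).round(1))
E
sed -i '2s/.*/from scipy.spatial.transform import Rotation as R\ns=sense();q=tf(np.r_[0,0,0,-pr[3]],s["tcp_pos"]+R.from_quat(s["tool_rot"]).apply([0,0,.1525])-pr[:3]);f=tf(np.r_[0,0,0,-pr[3]],s["force"]);print("press frame: barrel origin mm",((q-[0,.042,0])*1e3).round(1),"F",f.round(1),s["t"])/' pp.py; python3 pp.py
```

```text
[-14.2  -3.7  86.3]
[ 0.9 -3.8 84.7]
[ 1.2 -3.9 84.8]
[ 1.8 -3.9 84.8]
[ 2.2 -3.8 84.7]
[ 2.3 -3.7 84.7]
[ 1.8 -3.8 84.8]
[ 1.6 -3.8 85. ]
[ 1.2 -3.9 85.6]
[ 0.7 -3.9 86. ]
[ 0.3 -4.2 85.9]
[-0.7 -4.5 85.8]
press frame: barrel origin mm [-0.6 -4.4 85.8] F [ 6.6  6.3 -4.8] 20.575
```

```bash
python3 -m jog '{"linear":[[3,-0.8,-0.6],[3,-0.8,-0.4],[0,0,0]],"turn":[0,0,0]}'&& python3 pp.py;python3 -m jog '{"linear":[[3,-0.8,0],[3,-0.8,0],[0,0,0]],"turn":[0,0,0]}'&& python3 pp.py;python3 -m jog '{"linear":[[3,-0.8,0.2],[3,-0.8,0.2],[0,0,0]],"turn":[0,0,0]}'&& python3 pp.py
```

```text
t: 20.95
tcp_pos: [0.5487, -0.0783, 0.2375]
tool_rot: [0.793, 0.609, -0.0, -0.002]
force: [-0.9, 6.0, 3.7]
finger_gap: 0.499
gripper_force: 62.8
press frame: barrel origin mm [ 0.  -4.  84.7] F [-2.4  5.6  3.7] 20.95
t: 21.32
tcp_pos: [0.5513, -0.0789, 0.2374]
tool_rot: [0.793, 0.609, -0.004, -0.007]
force: [-10.1, 6.6, 12.1]
finger_gap: 0.5
gripper_force: 63.7
press frame: barrel origin mm [ 0.8 -3.8 84.6] F [-11.4   3.8  12.1] 21.325
t: 21.7
tcp_pos: [0.554, -0.0796, 0.2373]
tool_rot: [0.793, 0.609, -0.007, -0.012]
force: [-17.8, 6.4, 18.5]
finger_gap: 0.497
gripper_force: 64.2
press frame: barrel origin mm [ 1.9 -3.8 84.6] F [-18.9   1.6  18.5] 21.7
```

```bash
python3 -m jog '{"linear":[[1,-0.25,0.8],[1,-0.25,0.7],[0,0,0]],"turn":[0,0,0]}'&& python3 pp.py;python3 -m jog '{"linear":[[1.5,-0.4,0.2],[1.5,-0.4,0.2],[0,0,0]],"turn":[0,0,0]}'&& python3 pp.py
```

```text
t: 22.08
tcp_pos: [0.5548, -0.0798, 0.2374]
tool_rot: [0.793, 0.609, -0.008, -0.014]
force: [-20.6, 6.6, 10.9]
finger_gap: 0.498
gripper_force: 63.6
press frame: barrel origin mm [ 2.  -3.7 84.7] F [-21.6   1.1  10.9] 22.075
t: 22.45
tcp_pos: [0.5559, -0.0801, 0.2373]
tool_rot: [0.793, 0.609, -0.01, -0.016]
force: [-25.4, 7.2, 15.1]
finger_gap: 0.501
gripper_force: 63.9
press frame: barrel origin mm [ 2.2 -3.7 84.7] F [-26.4   0.4  15.1] 22.45
```

```bash
python3 -m jog '{"linear":[[-4,1,-0.2],[-4,1,-0.2],[-3,0.8,-0.2],[0,0,0]],"turn":[0,0,0,0]}'&& python3 pp.py; python3 -m jog '{"linear":[[0,0,0],[0,0,0],[0,0,0],[0,0,0],[0,0,0],[0,0,0]],"turn":[0,0,0,0,0,0]}' 1; python3 -m jog '{"linear":[[0,0,10],[0,0,20],[0,0,30],[0,0,40],[0,-50,40],[0,-50,0],[0,-50,0],[0,-40,0],[0,0,0]],"turn":[0,0,0,0,0,0,0,0,0]}' 0
```

```text
t: 22.95
tcp_pos: [0.5519, -0.0791, 0.2375]
tool_rot: [0.793, 0.609, -0.003, -0.006]
force: [-5.3, 7.1, -0.2]
finger_gap: 0.496
gripper_force: 62.5
press frame: barrel origin mm [ 1.8 -3.8 84.8] F [-6.9  5.5 -0.2] 22.95
t: 23.7
tcp_pos: [0.5552, -0.0815, 0.2393]
tool_rot: [0.793, 0.61, 0.0, 0.0]
force: [-0.7, -0.0, 0.3]
finger_gap: 0.996
gripper_force: 0.0
t: 24.82
tcp_pos: [0.5549, -0.2733, 0.3791]
tool_rot: [0.794, 0.608, 0.0, 0.001]
force: [-0.0, 0.0, 0.5]
finger_gap: -0.003
gripper_force: 0.0
```

I closed the gripper in the same call as the rise, so the fingers could have brushed the tube. Checking with a picture.

Run:
```python
from d import *
ims={n:snapshot(n)[:,:,::-1].copy() for n in("side","top")}
for n in ims: cv2.imwrite(f"pics/{n}2.png",ims[n])
W=np.zeros((600,800,3),np.uint8)
for n,x,y,w,h,c in(("top",312,208,133,100,0),("side",312,184,100,100,400)):
    k=3 if n=="top" else 4
    i=cv2.resize(ims[n][y:y+h,x:x+w],None,fx=k,fy=k,interpolation=cv2.INTER_CUBIC)
    W[:i.shape[0],c:c+i.shape[1]]=i[:,:400]
b=pr.copy();b[:3]=tf(pr,[.002,-.004,.085])
x,y,w,h=312,208,133,95
W[310:310+h*3,:w*3]=overlay("top",ims["top"],[tf(b,FL),tf(b,CAP),tf(b,[[0,.136,0]])],"/tmp/a.png",x,y,w,h,3)
x,y,w,h=312,190,98,65
i=overlay("side",ims["side"],[tf(b,FL),tf(b,CAP),tf(b,[[0,.136,0]])],"/tmp/a.png",x,y,w,h,3);W[405:600,405:405+i.shape[1]]=i
cv2.imwrite("pics/seated.png",W)
print(sense()["t"])
```

```text
24.925
```

View pics/seated.png

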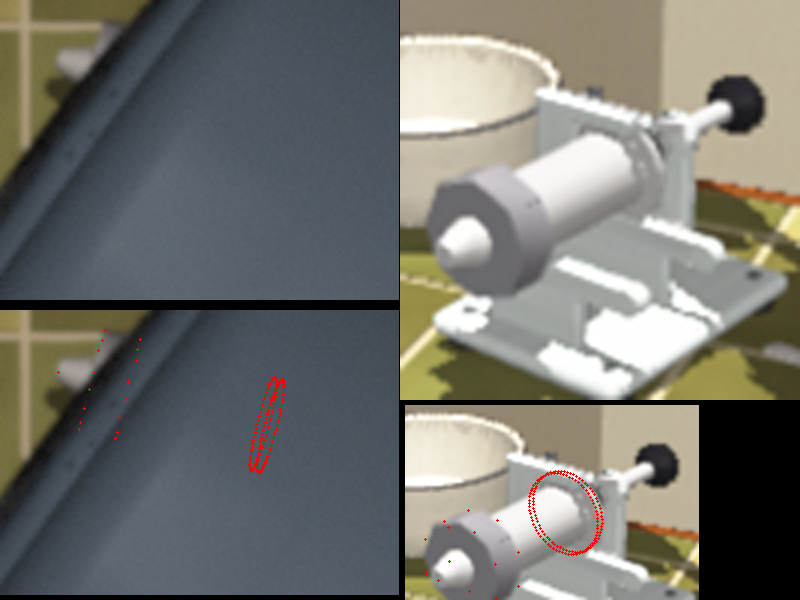

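Run:
```python
from d import *
for n,x0,x1,y0,y1 in(("side",318,338,234,254),("top",328,350,220,242)):
    g=cv2.cvtColor(cv2.imread(f"pics/{n}2.png"),cv2.COLOR_BGR2GRAY)[y0:y1,x0:x1];print(n,x0,y0);print("\n".join(" ".join("%3d"%v for v in r) for r in g))
b=pr.copy();b[:3]=tf(pr,[.002,-.004,.085])
for n in("side","top"):
  print(n,"tip",proj(n,tf(b,[[0,.136,0],[0,.114,0]])).round(1).tolist(),"dpx per 5mm y,z,x:",(proj(n,tf(b,[[0,.141,0],[0,.136,.005],[.005,.136,0]]))-proj(n,tf(b,[0,.136,0]))).round(1).tolist())
  for nm,P in(("tipcirc",circ(.0065,.136)),("cap",CAP)):
    u=proj(n,tf(b,P));print(nm,u.min(0).round(1),u.max(0).round(1))
```

```text
side 318 234
181 166 121 105 105 105 106 106 107 107 106 105 106 105 106 105 106 118 148 174
178 156 109 105 106 105 106 106 106 104 107 106 106 105 106 106 105 105 116 144
168 139 108 105 106 106 106 104 104 104 103 103 104 105 106 106 106 105 105 112
156 117 105 105 105 107 105 104 106 108 109 113 111 103 105 105 106 106 105 104
141 108 104 106 106 105 104 111 141 180 194 197 178 121 102 105 105 105 105 106
127 106 105 106 105 104 110 148 213 247 253 254 248 198 124 104 104 105 106 106
110 106 105 105 103 112 151 215 246 252 254 254 255 251 197 122 104 105 106 105
 87 102 105 103 105 150 228 247 252 253 254 254 253 253 246 184 113 105 106 106
 82  96 105 105 131 210 254 253 253 254 254 252 249 247 247 227 133 104 105 105
 79  91 106 132 194 244 255 254 254 254 252 247 241 238 236 225 160 107 105 107
 75  83 111 161 227 253 255 255 253 251 245 234 228 226 224 219 185 113 105 106
 72  80 113 155 181 233 255 253 246 239 229 221 215 209 205 198 171 111 103 106
 72  78 109 145 143 162 209 236 228 222 210 197 189 185 184 176 150 109 104 106
110 110 124 146 143 145 169 202 198 189 177 169
[... 2100 characters left out ...]
  63  69
 60  51  51  49  51  49  44  33  23  19  20  25  32  32  36  38  46  54  59  62  65  64
 68  56  53  51  51  44  39  27  20  21  23  25  31  31  36  42  50  58  63  65  66  60
 83  71  61  51  49  38  29  23  22  19  26  30  32  35  43  49  56  62  65  67  67  66
 99  88  75  57  44  33  23  24  24  28  31  32  35  42  47  55  59  64  67  70  73  73
side tip [[322.5, 248.1], [329.8, 244.2]] dpx per 5mm y,z,x: [[-1.7, 0.9], [-0.1, -2.3], [-1.9, -0.7]]
tipcirc [320.1 245. ] [325.  251.2]
cap [318.2 224.6] [349.5 259.8]
top tip [[331.1, 228.3], [342.1, 231.0]] dpx per 5mm y,z,x: [[-2.5, -0.6], [0.1, -0.6], [0.6, -2.4]]
tipcirc [330.2 225. ] [331.9 231.5]
cap [337.9 214.4] [358.4 250.5]
```

The nozzle tip matches the home pose to about 0.5 px in both views, so the barrel wasn't disturbed. I'll move the arm aside to check the keeper in the top view.

```bash
python3 -m jog '{"linear":[[-30,-40,0],[-40,-45,0],[-40,-45,0],[-40,-45,0],[-40,-45,0],[0,0,0]],"turn":[0,0,0,0,0,0]}' 0;  python3 - <<'E'
from d import *
n="top";a=cv2.imread("pics/top0.png");b=snapshot(n)[:,:,::-1].copy();cv2.imwrite("pics/top3.png",b);q=snapshot("side")[:,:,::-1].copy();cv2.imwrite("pics/side3.png",q);s0=cv2.imread("pics/side0.png")
f=lambda im,x,y,w,h,k:cv2.resize(im[y:y+h,x:x+w],None,fx=k,fy=k,interpolation=cv2.INTER_CUBIC)
W=np.vstack([np.hstack([f(a,385,212,50,50,6),f(b,385,212,50,50,6),]),np.hstack([f(s0,340,195,60,60,5)]*1+[f(q,340,195,60,60,5)])])
cv2.imwrite("pics/keeper.png",W)
E
```

```text
t: 25.68
tcp_pos: [0.3631, -0.4922, 0.3787]
tool_rot: [0.794, 0.608, -0.0, 0.0]
force: [-0.4, 0.9, -0.2]
finger_gap: 0.0
gripper_force: 0.0
```

View pics/keeper.png

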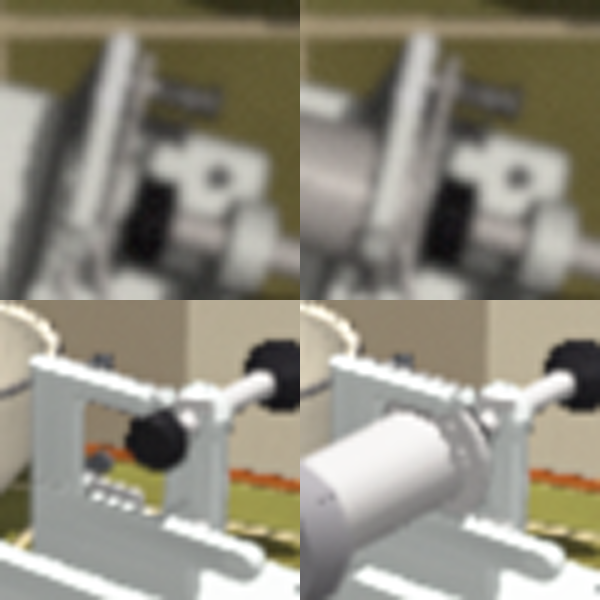

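The keeper bar, the light strip to the right of the plate, has moved only slightly to −y from its rest position at about (409.5, 224). Measuring the shift at sub-pixel level:

Run:
```python
from d import *
g=[cv2.cvtColor(cv2.imread(f"pics/{n}.png"),cv2.COLOR_BGR2GRAY).astype(float) for n in("top0","top3")]
for r in range(220,240,3): print(r,[list(im[r,400:418].astype(int)) for im in g])
print("px per 2mm y at z=.11:",(proj("top",tf(pr,[.03,-.012,.11]))-proj("top",tf(pr,[.03,-.010,.11]))).round(2))
```

```text
220 [[np.int64(75), np.int64(78), np.int64(106), np.int64(155), np.int64(189), np.int64(198), np.int64(184), np.int64(149), np.int64(111), np.int64(96), np.int64(91), np.int64(85), np.int64(83), np.int64(81), np.int64(80), np.int64(81), np.int64(82), np.int64(83)], [np.int64(78), np.int64(79), np.int64(110), np.int64(157), np.int64(194), np.int64(203), np.int64(186), np.int64(151), np.int64(109), np.int64(88), np.int64(88), np.int64(87), np.int64(84), np.int64(85), np.int64(84), np.int64(84), np.int64(83), np.int64(82)]]
223 [[np.int64(64), np.int64(91), np.int64(140), np.int64(180), np.int64(199), np.int64(190), np.int64(161), np.int64(123), np.int64(121), np.int64(126), np.int64(111), np.int64(90), np.int64(80), np.int64(80), np.int64(81), np.int64(82), np.int64(83), np.int64(84)], [np.int64(67), np.int64(94), np.int64(144), np.int64(184), np.int64(201), np.int64(196), np.int64(165), np.int64(123), np.int64(101), np.int64(112), np.int64(120), np.int64(106), np.int64(89), np.int64(86), np.int64(83), np.int64(83), np.int64(83), np.int64(85)]]
226 [[np.int64(81), np.int64(130), np.int
[... 1981 characters left out ...]
int64(98), np.int64(99), np.int64(103), np.int64(101), np.int64(94), np.int64(110), np.int64(143), np.int64(163)]]
238 [[np.int64(191), np.int64(197), np.int64(175), np.int64(140), np.int64(117), np.int64(125), np.int64(124), np.int64(112), np.int64(102), np.int64(113), np.int64(142), np.int64(174), np.int64(193), np.int64(195), np.int64(192), np.int64(193), np.int64(198), np.int64(202)], [np.int64(194), np.int64(200), np.int64(189), np.int64(170), np.int64(152), np.int64(141), np.int64(140), np.int64(131), np.int64(112), np.int64(115), np.int64(146), np.int64(181), np.int64(197), np.int64(201), np.int64(198), np.int64(200), np.int64(203), np.int64(206)]]
px per 2mm y at z=.11: [[1.02 0.26]]
```

The keeper bar shift is about 1.05 px, or 2 mm, so the keeper has dropped behind the flange and the barrel is locked. Going behind the knob now.

```bash
python3 -m jog '{"linear":[[26.8,42.6,0],[26.8,42.6,0],[26.8,42.6,0],[26.8,42.6,0],[26.6,42.5,0],[0,0,-40],[0,0,-40],[0,0,-35],[0,0,-20.7],[0,0,0]],"turn":[0,0,0,0,0,0,0,0,0,0]}' 0 && python3 -m jog '{"linear":[[1.28,4.83,0],[1.28,4.83,0],[1.28,4.83,0],[0.77,2.9,0],[0.77,2.9,0],[0.77,2.9,0],[0.77,2.9,0],[0,0,0]],"turn":[0,0,0,0,0,0,0,0]}'
```

```text
t: 27.02
tcp_pos: [0.4991, -0.2745, 0.2413]
tool_rot: [0.792, 0.611, -0.0, -0.002]
force: [0.3, -0.4, 0.7]
finger_gap: -0.001
gripper_force: 0.0
t: 28.02
tcp_pos: [0.5059, -0.2514, 0.2426]
tool_rot: [0.793, 0.61, -0.0, 0.0]
force: [-0.8, -1.8, -0.1]
finger_gap: -0.002
gripper_force: 0.8
```

```bash
cat > kp.py <<'E'
from d import *
s=sense();q=tf(np.r_[0,0,0,-pr[3]],s["tcp_pos"]-pr[:3]);f=tf(np.r_[0,0,0,-pr[3]],s["force"]);print("tool in press mm",(q*1e3).round(1),"F",f.round(1))
E
python3 kp.py; python3 -m jog '{"linear":[[0.77,2.9,0],[0.77,2.9,0],[0.77,2.9,0],[0.77,2.9,0],[0,0,0]],"turn":[0,0,0,0,0]}'; python3 kp.py;  python3 -m jog '{"linear":[[0.77,2.9,0],[0.77,2.9,0],[0.77,2.9,0],[0.77,2.9,0],[0,0,0]],"turn":[0,0,0,0,0]}'; python3 kp.py
```

```text
tool in press mm [   3.5 -140.6  242.4] F [-0.3 -2.  -0.1]
t: 28.65
tcp_pos: [0.5092, -0.2393, 0.2426]
tool_rot: [0.793, 0.61, 0.0, -0.0]
force: [-0.2, -3.0, -0.1]
finger_gap: 0.003
gripper_force: 1.3
tool in press mm [   3.6 -128.1  242.4] F [ 0.5 -2.9 -0.1]
t: 29.28
tcp_pos: [0.5123, -0.2277, 0.2427]
tool_rot: [0.793, 0.61, 0.0, 0.0]
force: [-0.4, -3.1, -0.3]
finger_gap: -0.002
gripper_force: 1.1
tool in press mm [   3.7 -116.1  242.4] F [ 0.4 -3.1 -0.3]
```

```bash
python3 -m jog '{"linear":[[0.77,2.9,0],[0.77,2.9,0],[0.77,2.9,0],[0.77,2.9,0],[0,0,0]],"turn":[0,0,0,0,0]}'; python3 kp.py;  python3 -m jog '{"linear":[[0.5,1.95,0],[0.5,1.95,0],[0.5,1.95,0],[0,0,0]],"turn":[0,0,0,0]}'; python3 kp.py; python3 -m jog '{"linear":[[0.5,1.95,0],[0.5,1.95,0],[0,0,0]],"turn":[0,0,0]}'; python3 kp.py
```

```text
t: 29.9
tcp_pos: [0.5154, -0.2161, 0.2428]
tool_rot: [0.793, 0.61, 0.0, 0.0]
force: [0.9, -2.8, -1.2]
finger_gap: -0.0
gripper_force: 1.2
tool in press mm [   3.6 -104.1  242.5] F [ 1.6 -2.5 -1.2]
t: 30.4
tcp_pos: [0.5169, -0.2104, 0.2428]
tool_rot: [0.793, 0.61, 0.0, 0.0]
force: [2.1, -3.7, -0.6]
finger_gap: 0.002
gripper_force: 1.5
tool in press mm [  3.6 -98.2 242.5] F [ 3.  -3.  -0.6]
t: 30.78
tcp_pos: [0.5177, -0.2074, 0.2428]
tool_rot: [0.792, 0.61, -0.001, 0.001]
force: [-0.2, -7.0, -1.3]
finger_gap: 0.004
gripper_force: 3.7
tool in press mm [  3.7 -95.1 242.5] F [ 1.6 -6.8 -1.3]
```

```bash
for i in 1; do python3 -m jog '{"linear":[[0.5,1.95,0],[0.5,1.95,0],[0,0,0]],"turn":[0,0,0]}'; python3 kp.py; python3 -m jog '{"linear":[[0.5,1.95,0],[0.5,1.95,0],[0,0,0],[0,0,0]],"turn":[0,0,0,0]}'; python3 kp.py; done
```

```text
t: 31.15
tcp_pos: [0.5181, -0.2064, 0.2429]
tool_rot: [0.792, 0.611, -0.003, 0.003]
force: [-5.7, -19.7, -1.7]
finger_gap: -0.005
gripper_force: 10.2
tool in press mm [  3.8 -94.  242.6] F [ -0.5 -20.6  -1.7]
t: 31.65
tcp_pos: [0.5184, -0.2054, 0.243]
tool_rot: [0.791, 0.612, -0.005, 0.004]
force: [-12.1, -31.8, -2.8]
finger_gap: 0.001
gripper_force: 16.6
tool in press mm [  3.8 -93.  242.7] F [ -3.5 -33.8  -2.8]
```

The piston is hard against its stop. I'll back off, clear the view and verify.

```bash
python3 -m jog '{"linear":[[-2,-8,0],[-4,-15,0],[-5,-20,0],[0,0,40],[0,0,40],[0,0,40],[-35,-55,20],[-40,-60,0],[-40,-60,0],[-40,-60,0],[0,0,0]],"turn":[0,0,0,0,0,0,0,0,0,0,0]}';  python3 - <<'E'
from d import *
ims={n:snapshot(n)[:,:,::-1].copy() for n in("side","top")}
for n in ims: cv2.imwrite(f"pics/{n}4.png",ims[n])
f=lambda im,x,y,w,h,k:cv2.resize(im[y:y+h,x:x+w],None,fx=k,fy=k,interpolation=cv2.INTER_CUBIC)
i=f(ims["top"],240,120,240,240,2);j=f(ims["side"],290,170,106,160,3)
cv2.imwrite("pics/final.png",np.hstack([i,j]))
g=[cv2.cvtColor(cv2.imread(f"pics/{n}.png"),cv2.COLOR_BGR2GRAY) for n in("top0","top3","top4")]
for r in(223,229,232): print(r,[im[r,405:413].tolist() for im in g])
for dz in(0,.055):print("knob face/inner exp",proj("top",tf(pr,[[.002,-.140+dz,.085],[.002,-.118+dz,.085]])).round(1).tolist())
print(sense()["t"],sense()["force"].round(1))
E
```

```text
t: 33.02
tcp_pos: [0.3697, -0.4523, 0.3809]
tool_rot: [0.795, 0.607, -0.0, 0.0]
force: [0.7, 0.5, 0.3]
finger_gap: 0.001
gripper_force: 0.0
223 [[190, 161, 123, 121, 126, 111, 90, 80], [196, 165, 123, 101, 112, 120, 106, 89], [195, 166, 122, 100, 112, 120, 106, 90]]
229 [[141, 112, 118, 115, 92, 72, 67, 65], [145, 96, 93, 120, 118, 91, 71, 70], [142, 95, 95, 119, 116, 92, 72, 70]]
232 [[122, 115, 111, 86, 64, 56, 54, 57], [121, 100, 115, 121, 97, 70, 60, 56], [121, 101, 116, 121, 98, 69, 57, 59]]
knob face/inner exp [[466.8, 262.7], [455.9, 260.0]]
knob face/inner exp [[439.6, 255.8], [428.6, 253.0]]
33.125 [-0.4  0.5 -0.7]
```

View pics/final.png

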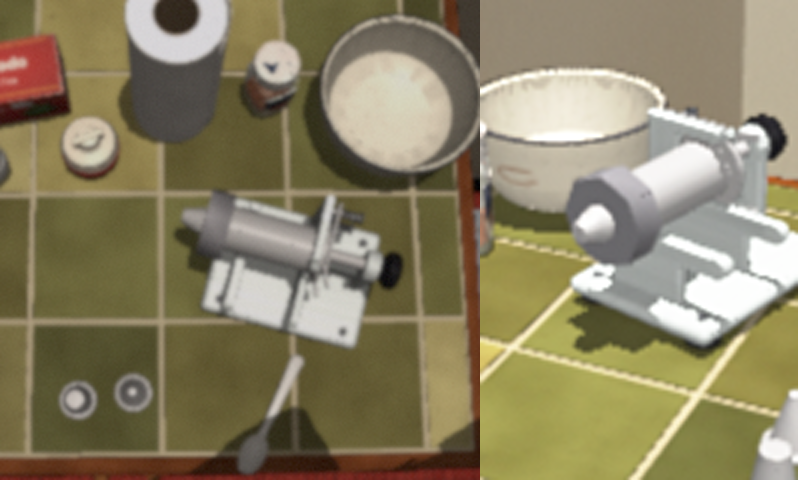

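The final view shows the barrel seated and the knob at top (429–441, 254), exactly where full travel puts it. The keeper is still at 2 mm, and the nozzles, spoon, bowl and jars are where they were.

```bash
python3 -c "
from station import *
print(sign_off())"
```

```text
the job is handed in; nothing more can be done
None
```

The job is handed in: the barrel is fully home and locked by the keeper (camera shift about 2 mm), the piston is pushed to its stop inside it, and nothing else looks moved; it took about 33 s, with push forces up to about 34 N.

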